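# Clear and pop the sample hatch of a grain analyser

### The job

The flush sample hatch of the grain analyser is held by a push-push catch (one press past flush pops it open, another shuts it), and an empty steel dish has been left standing on it. Push the dish with the fingers, without picking it up, so that it slides sideways and stands wholly off the hatch on the bare deck on the side away from the screen; then press the hatch down at its round pad until the catch lets go, take the hand away so that the hatch pops up, and wait clear of it for three seconds to see that it stays open. Do not push hard on the machine, and leave everything else where it stands.

Things in the scene. Friction and masses are not known exactly. Their poses are not given: they have to be found in the camera images.
- analyser: Low white instrument, fixed; 260 (x) x 450 (y) mm, flat grey deck 85 mm above the bench. Origin: bench level, mid-way front to back, 200 mm from its -y end, 250 mm from its +y end; front faces its -x. Screen console on the deck at y = 165 to 250 mm, 130 mm tall. Hatch opening: x -62 to 57, y -62 to 62 mm. Bare deck for the dish: y -62 down to the edge at -200 mm, x -60 to 55 mm.
- hatch (a joint): Hinge (rad) of the white 114 x 118 mm hatch, flush with the deck, hinged at its back (+x) edge. 0 = shut, caught; negative = pressed below flush (stop at -0.115); positive = open (stop at 1.25). Pressed below -0.09 (7 mm down at the pad, 3 to 8 N) the catch lets go; a spring opens it to 1.25 in 0.5 s, following the withdrawing finger. Pushed fully down again it re-catches. Cannot be pulled open.
- press_pad (a point): Round dark grey pad, 32 mm across, on the top face of the hatch where it is to be pressed: on the hatch's centre line, 75 mm in front of the hinge line and 40 mm behind the front edge. The point is its centre, on the top face; it moves with the hatch. Axes when shut: those of the analyser.
- hatch_hinge (a point): Middle of the hinge line at deck height, at x = +55, y = 0 mm of the analyser; the hinge line runs along the analyser's y. Fixed to the analyser.
- dish: Empty round steel dish, loose, 60 mm across, 22 mm high, 0.08 to 0.15 kg, standing upright somewhere near the middle of the hatch. Origin: centre of its underside.
- jar: Bystander: small amber jar with black cap, 32 mm across, 50 mm high, standing on the back strip of the deck behind the hatch (x = 90 to 105 mm of the analyser). Origin: centre of underside.
- cup: Bystander: small white crucible, 36 mm across, 42 mm high, also on the back strip of the deck. Origin: centre of underside.
- block: Bystander: bare aluminium block 22 x 70 x 16 mm, lying on the front strip of the deck (x about -105 mm of the analyser). Origin: centre of underside.
- reagent: Bystander: big amber bottle on the bench beside the analyser, 90 mm across, 200 mm high. Origin: centre of underside.
- beaker: Bystander: glass beaker on the bench, 70 mm across, 90 mm high. Origin: centre of underside.
- tray: Bystander: white open tray on the bench, 120 x 170 x 35 mm. Origin: centre of underside.
- scoop: Bystander: spoon-shaped scoop, steel with a wooden handle, 170 mm long, lying on the bench. Origin at bench level under it.
Things that resemble listed ones, but are neither listed nor needed, are in the scene too. What is shaped like the dish but brown is not meant.

How it is judged:
By the outcome, as a careful person would: the job done as asked, in the order asked, and still so for the second after the job is handed in, with the robot touching nothing.
It also fails if it takes over 51 s, if anything falls off the work surface, if the arm or the gripper's body presses on something with over 40 N, if the wrist force passes 120 N, or if a joint passes its speed limit or range.

### The arm

A 6-joint arm with a two-finger parallel gripper is mounted at the origin on the work surface. World frame = base frame: x ahead of the robot, y to its left, z up, the work surface at z = 0. Lengths are in m, angles in rad, forces in N, time in s.
With the tool pointing down it reaches from about 0.35 to 0.775 m from the base axis. Payload 5.5 kg.
Tool frame: the origin (TCP) lies at the very end of the fingers, on their centre line; the grasp point (between the pads) lies 19 mm behind it; z points along the fingers, y is the line along which they close (so a half turn about z gives the same grasp; the last joint's range is limited). The gripper opens to 85 mm and grips with 20 to 120 N. Pads are 22 mm wide; open, the fingers measure 114 mm over their backs; the gripper's body (76 mm by 85 mm) begins 54 mm behind the grasp point. The pads swing forward as they close: fully open they stand 13 mm farther back than shut.
Start: joints at [1.064, 0.313, 0.046, 1.304, 0, 1.431], TCP at [0.206, 0.537, 0.231] pointing down, gripper open.
Joint ranges: [-2.76, 2.76], [-0.86, 1.69], [-1.03, 1.26], [-2.2, 2.34], [-1.47, 1.5], [-3.14, 3.14]. Speed limits (rad/s): [2.57, 2.57, 3.14, 3.14, 3.14, 3.14].

### API

Orientations are given as a unit quaternion [w, x, y, z].
In Python, from workcell import env gives the robot as it stands. The module is installed in compiled form; this text tells all that it offers.
- The arm moves only by the tool jog_arm, never from a script. Its arguments are lists of equal length, an entry for each row: "gripper": the opening, from 0 (shut) to 1 (fully open); "offset": the shift along the world's x, y, z in cm, a list of three; "twist": the turn about the world's z in degrees. In form: {"gripper": [gripper, ...], "offset": [[dx, dy, dz], ...], "twist": [twist, ...]}. A call has exactly 8 rows; each row is the pose to reach, as a shift and turn from the pose commanded when the call began; what a row does not reach only later rows make up. A row lasts 1/8 s, in which the tool goes at most 62.5 mm and 10.7 degrees, less where a joint would pass 70% of its speed; a pose out of reach is approached as far as the arm can. A call with a gripper value outside its range is refused whole. The fingers move at their own pace and stop on an object; "squeeze" is the grip in N (left out, the last holds). Time passes only in rows, so rows that repeat a pose let the fingers close, or fill a call up. It gives the time, the measured TCP pose, the force, the opening and the grip force at its end, in the units of the state.
- env.get_state(): the state, without advancing time (a new reading comes with each control period).
- env.read_camera(name): name is "side" or "top" or "wrist"; returns a dict with "image" (400x640x3 uint8, red, green, blue), "z_map" (400x640 float32, m along the optical axis (not along the pixel's ray), 0 where there is no reading), "fovy" (degrees; the focal length in pixels is half the picture's height over the tangent of half this angle, whatever the lens; pixels are square), "cx", "cy" (the principal point, pixels), "cam_to_world" (4x4, takes a point from camera to world coordinates). Camera axes: x right, y up, looking along -z (the intrinsics and any distortion apply to the point x, -y, -z); pixel columns grow to the right and rows downward; lengths in m; the calibration is good to about 2 mm. The wrist camera is an equidistant fisheye: a pixel r from the principal point sees the ray r / f radians off the axis. A picture is of the moment at which its call begins.
- env.hand_in(): hands the job in; it is judged then, once.
The state is a dict: "clock": time; "joint_pos": joint angles; "qvel": joint speeds; "tau": joint torques, N m; "tcp_pos": TCP position; "orientation": TCP orientation; "wrist_force": force on the tool from outside, world axes, zero at the start; "ft_torque": the same for the moment, N m; "finger_gap": finger opening in m; "grip_force": force on a finger pad.
Only numpy, scipy, OpenCV 4.12 (cv2) and the standard library are available. Lean on these libraries where they do the work, as an engineer would, in place of code of your own. Each camera call takes 0.05 s, during which the arm holds its last target. There are 200 camera calls.

## Working session

There is one attempt and no reset: what is moved stays moved. The work goes in short steps, Python scripts to look and compute and a tool call to move; the robot and the scene stay as the last step left them, time stands still between calls to the robot, and variables do not carry over. Pictures are saved under pics/ and viewed, at most 10 in all, crops included, and the job is handed in when it is done.

Besides the shell and the picture viewer there is one more tool, called after ">>>" as name(argument=value, ...), one argument or row to a line, values as JSON. jog_arm: Moves the arm, as the interface text tells. Its arguments: {"type":"object","properties":{"gripper":{"type":"array"},"offset":{"type":"array"},"twist":{"type":"array"},"squeeze":{"type":"number"}},"required":["gripper","offset","twist"]}

```bash
mkdir -p pics; cat > h.py <<'E'
from workcell import env
import numpy as np, cv2
def grab(n):
    c=env.read_camera(n); np.savez(f'{n}.npz',**c); return c
def pt(c,u,v,z=None):
    """pixel -> world; via depth, or intersect with world plane z"""
    f=200/np.tan(np.radians(c['fovy'])/2); M=np.array(c['cam_to_world'])
    d=np.array([(u-c['cx'])/f,-(v-c['cy'])/f,-1.]); 
    if z is None:
        p=d*np.median(c['z_map'][int(v)-1:int(v)+2,int(u)-1:int(u)+2]); return M[:3,:3]@p+M[:3,3]
    r=M[:3,:3]@d; return M[:3,3]+r*(z-M[2,3])/r[2]
E
python3 - <<'E'
from h import *
for n in('top','side'):
    c=grab(n); cv2.imwrite(f'pics/{n}1.png',c['image'][...,::-1]); print(c['fovy'],c['cx'],c['cy'],np.round(c['cam_to_world'],3).tolist())
s=env.get_state();print(s)
E
```

```text
55.46940989243887 323.085192436643 200.42120200391813 [[0.026, 0.992, -0.121, 0.41], [-1.0, 0.024, -0.014, -0.03], [-0.011, 0.121, 0.993, 1.126], [0.0, 0.0, 0.0, 1.0]]
45.363251350118674 317.1772578894075 194.72998463817106 [[0.922, 0.235, -0.307, 0.099], [-0.386, 0.566, -0.728, -0.982], [0.003, 0.79, 0.613, 0.909], [0.0, 0.0, 0.0, 1.0]]
{'clock': 0.1, 'joint_pos': array([ 1.06440940e+00,  3.13894239e-01,  4.51010894e-02,  1.30360278e+00,
       -1.94843329e-05,  1.43119520e+00]), 'qvel': array([ 0.0012771 , -0.00098085,  0.00250148, -0.00012103, -0.00050324,
        0.00186204]), 'tau': array([ 2.43884286e-03, -4.81721556e+01,  2.99245977e+01,  1.26329967e-02,
       -2.42738006e-04, -6.00032408e-06]), 'tcp_pos': array([0.20599803, 0.53634808, 0.23051919]), 'orientation': array([-2.44625056e-04,  1.82366553e-01,  9.83230289e-01, -7.61537573e-04]), 'wrist_force': array([0.02312479, 0.0055737 , 0.54761843]), 'ft_torque': array([-0.02789194, -0.00045157, -0.01126065]), 'grip_force': 0.0, 'finger_gap': 0.08510014329999238}
```

View pics/top1.png

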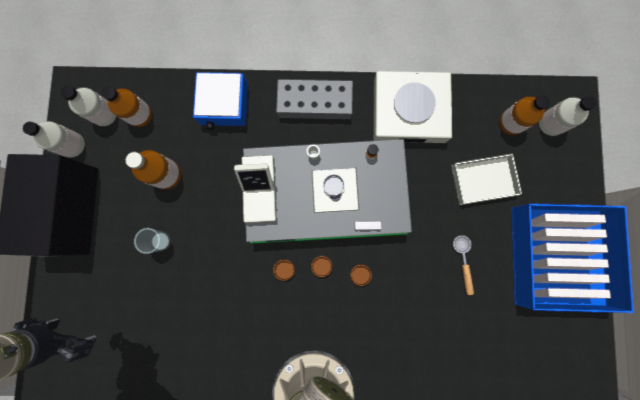

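View pics/side1.png

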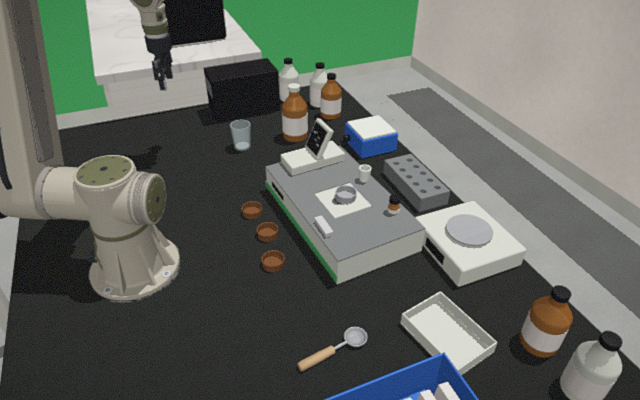

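Top view: the hatch spans about (313-357, 169-212) with the dish near (334,186). The screen is on the left (+y), the block at (368,226), the jar at (372,152) and the cup at (313,151). I'll enlarge it for measuring.

```bash
python3 - <<'E'
from h import *
c=np.load('top.npz'); im=c['image'][130:250,235:425,::-1]
cv2.imwrite('pics/top2.png',cv2.resize(im,None,fx=4,fy=4,interpolation=cv2.INTER_CUBIC))
E
```

```text
(no output)
```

View pics/top2.png

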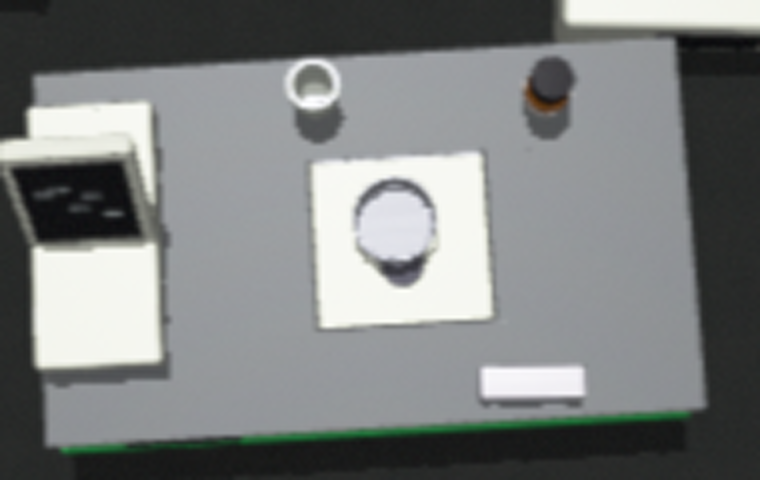

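The enlarged crop shows hatch corners at about (311,161), (484,151), (493,318) and (319,327), deck corners at (33,74), (676,39), (706,409) and (46,447), and the dish rim centred at (395,222). The pad peeps out at (403,275).

```bash
python3 - <<'E'
from h import *
c=dict(np.load('top.npz')); P=lambda a,b,z=None: pt(c,235+a/4-.4,130+b/4-.4,z)
H=[(311,161),(484,151),(493,318),(319,327)]; D=[(33,74),(676,39),(706,409),(46,447)]
print(pt(c,385,200), pt(c,290,200), c['z_map'][150:153,300])
local=np.array([[130,250],[130,-200],[-130,-200],[-130,250],[57,59],[57,-59],[-57,-59],[-57,59]])/1e3
local[4:,0]-=.0025
w=np.array([P(a,b,.085)[:2] for a,b in D+H])
A=w-w.mean(0);B=local-local.mean(0);U,_,V=np.linalg.svd(B.T@A);R=(U@V).T
t=w.mean(0)-R@local.mean(0); print('yaw',np.degrees(np.arctan2(R[1,0],R[0,0])),'t',t,'res',np.round((w-local@R.T-t)*1e3,1).tolist())
L=lambda p:np.round(R.T@(p[:2]-t)*1e3,1)
for n,q,z in [('dish',(395,222),.107),('padvis',(403,276),.085),('block',(533,383),.101),('jar',(551,80),.135),('cup',(313,84),.127)]:
    p=P(*q,z); print(n,p,L(p))
for n,x,y in [('pad',-.020,0),('hinge',.055,0),('dest',0,-.115)]: print(n,R@[x,y]+t)
# dish from depth
pts=[(u,v) for u in range(318,352) for v in range(170,205)]
Q=np.array([pt(c,u,v) for u,v in pts]);m=(Q[:,2]>.1)&(Q[:,2]<.115);print('dish depth',Q[m].min(0),Q[m].max(0),(Q[m].max(0)+Q[m].min(0))/2)
s=dict(np.load('side.npz')); print('side deck',pt(s,380,225),pt(s,345,193))
E
```

```text
[ 0.54228012 -0.18550166  0.08333173] [0.5356731  0.07639165 0.08492754] [1.0671082 1.0660603 1.0629215]
yaw 4.634785516941963 t [ 0.57026015 -0.04674685] res [[-0.3, 1.4], [-1.2, -0.7], [-0.4, -0.1], [-1.3, 0.1], [1.9, 0.7], [2.3, -1.9], [-0.7, -0.6], [-0.3, 1.0]]
dish [ 0.57656367 -0.04198632  0.107     ] [6.7 4.2]
padvis [ 0.5426145  -0.04861114  0.085     ] [-27.7   0.4]
block [ 0.47021736 -0.13726297  0.101     ] [-107.   -82.1]
jar [ 0.67019571 -0.14332293  0.135     ] [  91.8 -104.3]
cup [0.66587531 0.01547273 0.127     ] [100.3  54.3]
pad [ 0.55032555 -0.04836293]
hinge [ 0.6250803  -0.04230263]
dest [ 0.57955262 -0.1613708 ]
dish depth [ 0.55862304 -0.06809472  0.10032504] [ 0.60799176 -0.01883208  0.10408287] [ 0.5833074  -0.0434634   0.10220396]
side deck [ 0.61302452 -0.18225645  0.08384801] [ 0.58417109 -0.03019219  0.0893449 ]
```

>>> jog_arm(
  gripper=[0.42, 0.42, 0.42, 0.42, 0.42, 0.42, 0.42, 0.42],
  offset=[
    [2, -3, 4],
    [4.5, -6.5, 7],
    [8, -11.5, 7],
    [11.5, -16.5, 7],
    [15, -21.5, 7],
    [18.5, -26.5, 7],
    [22, -31.5, 7],
    [25.5, -36.5, 7],
  ],
  twist=[-8, -16, -24, -32, -40, -48, -56, -64.4],
)

```text
clock: 1.1
tcp_pos: [0.4619, 0.17, 0.3011]
orientation: [-0.0, 0.68, 0.733, 0.0]
wrist_force: [1.0, 1.0, -0.7]
finger_gap: 0.0362
grip_force: 0.0
```

>>> jog_arm(
  gripper=[0.42, 0.42, 0.42, 0.42, 0.42, 0.42, 0.42, 0.42],
  offset=[
    [3.5, -5, 0],
    [7, -10, 0],
    [11, -14, 0],
    [11.1, -15.6, -5],
    [11.1, -15.6, -10.5],
    [11.1, -15.6, -16],
    [11.1, -15.6, -18],
    [11.1, -15.6, -18],
  ],
  twist=[0, 0, 0, 0, 0, 0, 0, 0],
)

```text
clock: 2.1
tcp_pos: [0.5703, 0.0159, 0.1189]
orientation: [-0.002, 0.678, 0.735, -0.002]
wrist_force: [-0.4, -0.5, 0.8]
finger_gap: 0.036
grip_force: 0.0
```

```bash
python3 - <<'E'
from h import *
s=env.get_state();print(s['clock'],s['tcp_pos'],s['orientation'],s['wrist_force'])
a=grab('side')['image'][130:290,230:470,::-1]; b=grab('wrist')['image'][...,::-1]
cv2.imwrite('pics/m3.png',np.vstack([cv2.resize(a,(450,300),interpolation=3),cv2.resize(b,(450,282))]))
E
```

```text
2.1 [0.57026463 0.01593888 0.1189491 ] [-0.00208934  0.67830459  0.73477629 -0.00152165] [-0.37534794 -0.52773892  0.77278724]
```

View pics/m3.png

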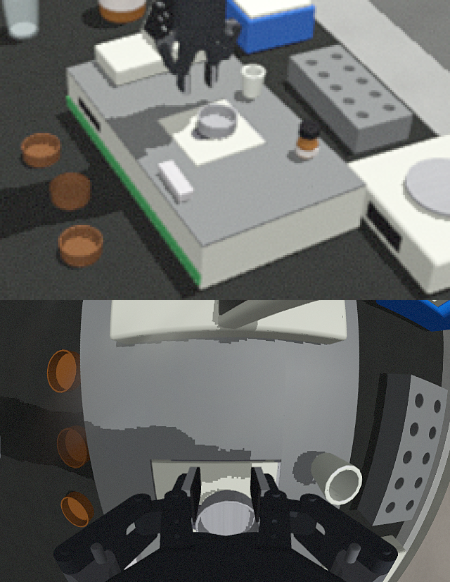

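The dish at (226,510) in the wrist view lies centred ahead of the finger pair (190-258). The side view shows the fingers on the screen side of it. I'll go down and push slowly.

>>> jog_arm(
  gripper=[0.42, 0.42, 0.42, 0.42, 0.42, 0.42, 0.42, 0.42],
  offset=[
    [0, 0, -1.5],
    [0, 0, -2.6],
    [0, 0, -2.9],
    [0.1, -0.8, -2.9],
    [0.13, -1.6, -2.9],
    [0.19, -2.4, -2.9],
    [0.25, -3.1, -2.9],
    [0.31, -3.8, -2.9],
  ],
  twist=[0, 0, 0, 0, 0, 0, 0, 0],
)

```text
clock: 3.2
tcp_pos: [0.5755, -0.0227, 0.0925]
orientation: [0.0, 0.678, 0.735, 0.0]
wrist_force: [-0.5, 1.1, 0.6]
finger_gap: 0.0359
grip_force: 0.5
```

```bash
python3 - <<'E'
from h import *
s=env.get_state();print(s['clock'],s['tcp_pos'],s['orientation'],s['wrist_force'])
a=grab('side')['image'][150:250,270:430,::-1]; b=grab('wrist')['image'][...,::-1]
cv2.imwrite('pics/m4.png',np.vstack([cv2.resize(a,(480,300),interpolation=3),cv2.resize(b,(480,300))]))
E
```

```text
3.2 [ 0.5754585 -0.022719   0.0925173] [5.69371362e-05 6.78336049e-01 7.34751763e-01 2.19637228e-04] [-0.53424883  1.11828782  0.61275148]
```

View pics/m4.png

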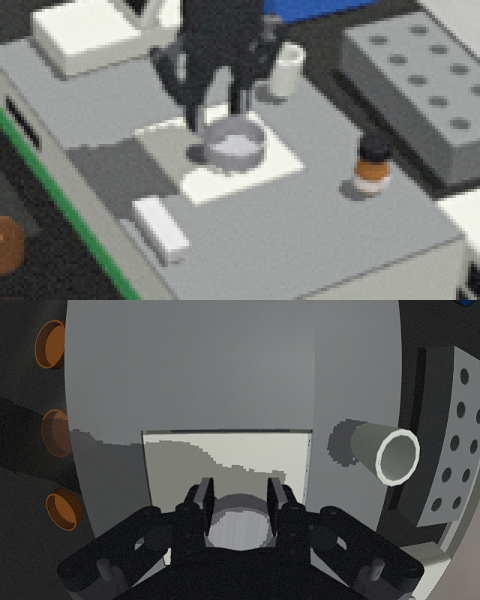

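The dish sits centred in the two-finger fork (wrist view, about (240,525)) and has begun to slide. I'll continue.

>>> jog_arm(
  gripper=[0.42, 0.42, 0.42, 0.42, 0.42, 0.42, 0.42, 0.42],
  offset=[
    [0.06, -0.8, 0],
    [0.13, -1.6, 0],
    [0.19, -2.4, 0],
    [0.26, -3.2, 0],
    [0.32, -4.0, 0],
    [0.39, -4.8, 0],
    [0.45, -5.6, 0],
    [0.52, -6.4, 0],
  ],
  twist=[0, 0, 0, 0, 0, 0, 0, 0],
)

```text
clock: 4.3
tcp_pos: [0.5806, -0.0868, 0.0923]
orientation: [0.0, 0.678, 0.735, -0.0]
wrist_force: [0.1, 1.3, -0.2]
finger_gap: 0.036
grip_force: 0.4
```

>>> jog_arm(
  gripper=[0.42, 0.42, 0.42, 0.42, 0.42, 0.42, 0.42, 0.42],
  offset=[
    [0.06, -0.8, 0],
    [0.13, -1.6, 0],
    [0.19, -2.4, 0],
    [0.26, -3.2, 0],
    [0.31, -3.8, 0],
    [0.35, -4.3, 0],
    [0.37, -4.6, 0],
    [0.37, -4.6, 0],
  ],
  twist=[0, 0, 0, 0, 0, 0, 0, 0],
)

```text
clock: 5.3
tcp_pos: [0.5843, -0.1324, 0.0923]
orientation: [0.0, 0.678, 0.735, -0.0]
wrist_force: [-0.4, 0.3, -0.1]
finger_gap: 0.0361
grip_force: 0.0
```

>>> jog_arm(
  gripper=[0.42, 0.42, 0.42, 0.42, 0, 0, 0, 0],
  offset=[
    [-0.15, 2, 0],
    [-0.15, 2, 3],
    [-0.15, 2, 8],
    [-1.5, 5, 8],
    [-3.4, 8.4, 8],
    [-3.4, 8.4, 8],
    [-3.4, 8.4, 8],
    [-3.4, 8.4, 8],
  ],
  twist=[0, 0, 0, 0, 0, 0, 0, 0],
)

```text
clock: 6.3
tcp_pos: [0.5507, -0.0485, 0.1723]
orientation: [0.0, 0.678, 0.735, 0.0]
wrist_force: [-0.0, -0.9, -0.6]
finger_gap: 0.0001
grip_force: 0.0
```

```bash
python3 - <<'E'
from h import *
s=env.get_state();print(s['clock'],s['tcp_pos'],s['orientation'],s['wrist_force'],s['finger_gap'])
w=grab('side')['image'][130:290,230:470,::-1]; b=grab('wrist')['image'][...,::-1]; t=grab('top')['image'][130:250,235:425,::-1]
cv2.imwrite('pics/m5.png',np.hstack([np.vstack([cv2.resize(w,(400,266),interpolation=3),cv2.resize(t,(400,253),interpolation=3)]),cv2.resize(b,(400,250)) if 0 else cv2.copyMakeBorder(cv2.resize(b[150:400,170:470],(400,333),interpolation=3),0,186,0,0,0)]))
E
```

```text
6.3 [ 0.5506831  -0.04847836  0.17227415] [2.16143352e-04 6.78384956e-01 7.34706607e-01 7.59099183e-05] [-0.01792228 -0.85345586 -0.63525608] 7.51160687307831e-05
```

View pics/m5.png

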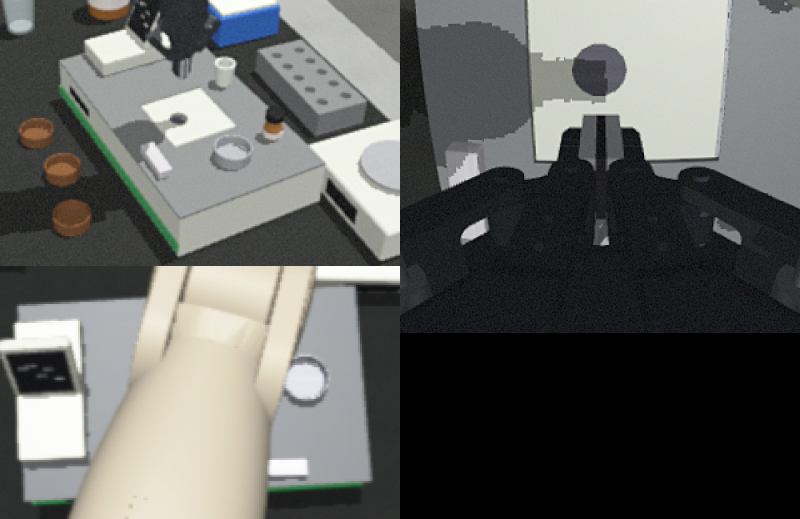

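The dish stands on the bare deck, clear of the hatch (side crop (232,152)). The pad is visible at side crop (179,118) and is in line with the fingers in the wrist view. I'll check its position from the side and wrist cameras.

```bash
python3 - <<'E'
from h import *
s=dict(np.load('side.npz'));print(pt(s,337.0,200.6,.085),pt(s,337,201))
# wrist fisheye: pad centre at crop (599,70)->pixel
c=np.load('wrist.npz');u,v=170+199*.75,150+70*.75
f=200/np.tan(np.radians(float(c['fovy']))/2);a,b=u-c['cx'],v-c['cy'];r=np.hypot(a,b);th=r/f
d=np.array([np.sin(th)*a/r,-np.sin(th)*b/r,-np.cos(th)]);M=c['cam_to_world'];w=M[:3,:3]@d
print(M[:3,3]+w*(.085-M[2,3])/w[2])
E
```

```text
[ 0.55152276 -0.04785308  0.085     ] [ 0.55133277 -0.04833538  0.0839986 ]
[ 0.54874671 -0.04716288  0.085     ]
```

>>> jog_arm(
  gripper=[0, 0, 0, 0, 0, 0, 0, 0],
  offset=[
    [0, 0, -3],
    [0, 0, -6],
    [0, 0, -7.8],
    [0, 0, -8.4],
    [0, 0, -8.6],
    [0, 0, -8.8],
    [0, 0, -9.0],
    [0, 0, -9.0],
  ],
  twist=[0, 0, 0, 0, 0, 0, 0, 0],
)

```text
clock: 7.45
tcp_pos: [0.551, -0.0485, 0.0831]
orientation: [0.001, 0.678, 0.735, 0.0]
wrist_force: [-1.2, -1.6, 3.5]
finger_gap: -0.0001
grip_force: 1.6
```

>>> jog_arm(
  gripper=[0, 0, 0, 0, 0, 0, 0, 0],
  offset=[
    [0, 0, -0.1],
    [0, 0, -0.2],
    [0, 0, -0.3],
    [0, 0, -0.4],
    [0, 0, -0.5],
    [0, 0, -0.55],
    [0, 0, -0.55],
    [0, 0, -0.55],
  ],
  twist=[0, 0, 0, 0, 0, 0, 0, 0],
)

```text
clock: 8.45
tcp_pos: [0.5505, -0.0482, 0.077]
orientation: [0.0, 0.678, 0.735, 0.0]
wrist_force: [2.7, -0.1, 4.4]
finger_gap: 0.0
grip_force: 2.3
```

>>> jog_arm(
  gripper=[0, 0, 0, 0, 0, 0, 0, 0],
  offset=[
    [0, 0, -0.05],
    [0, 0, -0.1],
    [0, 0, -0.1],
    [0, 0, -0.1],
    [0, 0, -0.1],
    [0, 0, -0.1],
    [0, 0, -0.1],
    [0, 0, -0.1],
  ],
  twist=[0, 0, 0, 0, 0, 0, 0, 0],
)

```text
clock: 9.45
tcp_pos: [0.5506, -0.0482, 0.0767]
orientation: [0.001, 0.678, 0.735, 0.0]
wrist_force: [0.9, 0.4, 9.9]
finger_gap: -0.0003
grip_force: 4.7
```

The force rose to 9.9 N with almost no travel, so the hatch is at its stop and past the release point. I'll withdraw up and forward.

>>> jog_arm(
  gripper=[0, 0, 0, 0, 0, 0, 0, 0],
  offset=[
    [0, 0, 3],
    [-0.5, 0, 8],
    [-1.5, 0, 13.5],
    [-3, 0, 19],
    [-6, 0, 22],
    [-10, 0, 22],
    [-12, 0, 22],
    [-12, 0, 22],
  ],
  twist=[0, 0, 0, 0, 0, 0, 0, 0],
)

```text
clock: 10.45
tcp_pos: [0.4281, -0.0476, 0.2951]
orientation: [-0.001, 0.678, 0.735, -0.001]
wrist_force: [0.9, -0.6, 0.3]
finger_gap: -0.0002
grip_force: 0.0
```

```bash
python3 - <<'E'
from h import *
s=env.get_state();print(s['clock'],s['tcp_pos'],s['wrist_force'])
w=grab('side')['image'][130:290,230:470,::-1]
cv2.imwrite('pics/m6.png',cv2.resize(w,(600,400),interpolation=3))
E
```

```text
10.45 [ 0.42808953 -0.04762711  0.29514983] [ 0.93108624 -0.56077181  0.34447346]
```

View pics/m6.png

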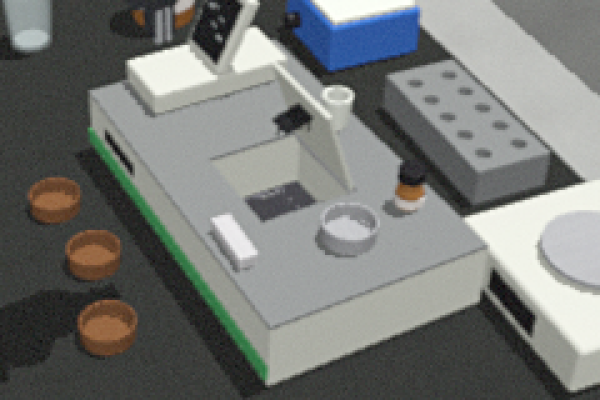

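The hatch stands open (panel at (315,130)) and the dish is on the bare deck at (348,228). The jar, cup and block have not moved. I'll wait a bit over 3 s.

>>> jog_arm(
  gripper=[0, 0, 0, 0, 0, 0, 0, 0],
  offset=[
    [0, 0, 0],
    [0, 0, 0],
    [0, 0, 0],
    [0, 0, 0],
    [0, 0, 0],
    [0, 0, 0],
    [0, 0, 0],
    [0, 0, 0],
  ],
  twist=[0, 0, 0, 0, 0, 0, 0, 0],
)

```text
clock: 11.5
tcp_pos: [0.4302, -0.0482, 0.2958]
orientation: [0.0, 0.678, 0.735, 0.0]
wrist_force: [0.1, -0.2, -0.4]
finger_gap: -0.0002
grip_force: 0.0
```

>>> jog_arm(
  gripper=[0, 0, 0, 0, 0, 0, 0, 0],
  offset=[
    [0, 0, 0],
    [0, 0, 0],
    [0, 0, 0],
    [0, 0, 0],
    [0, 0, 0],
    [0, 0, 0],
    [0, 0, 0],
    [0, 0, 0],
  ],
  twist=[0, 0, 0, 0, 0, 0, 0, 0],
)

```text
clock: 12.5
tcp_pos: [0.4302, -0.0482, 0.2958]
orientation: [0.0, 0.678, 0.735, 0.0]
wrist_force: [0.0, -0.4, -0.4]
finger_gap: 0.0002
grip_force: 0.0
```

>>> jog_arm(
  gripper=[0, 0, 0, 0, 0, 0, 0, 0],
  offset=[
    [0, 0, 0],
    [0, 0, 0],
    [0, 0, 0],
    [0, 0, 0],
    [0, 0, 0],
    [0, 0, 0],
    [0, 0, 0],
    [0, 0, 0],
  ],
  twist=[0, 0, 0, 0, 0, 0, 0, 0],
)

```text
clock: 13.5
tcp_pos: [0.4302, -0.0482, 0.2958]
orientation: [0.0, 0.678, 0.735, 0.0]
wrist_force: [0.2, 1.3, 0.3]
finger_gap: -0.0001
grip_force: 0.0
```

>>> jog_arm(
  gripper=[0, 0, 0, 0, 0, 0, 0, 0],
  offset=[
    [0, 0, 0],
    [0, 0, 0],
    [0, 0, 0],
    [0, 0, 0],
    [0, 0, 0],
    [0, 0, 0],
    [0, 0, 0],
    [0, 0, 0],
  ],
  twist=[0, 0, 0, 0, 0, 0, 0, 0],
)

```text
clock: 14.5
tcp_pos: [0.4302, -0.0482, 0.2958]
orientation: [0.0, 0.678, 0.735, 0.0]
wrist_force: [0.6, -0.3, 0.5]
finger_gap: 0.0001
grip_force: 0.0
```

```bash
python3 - <<'E'
from h import *
old=np.load('side.npz')['image'].astype(int)
c=grab('side'); d=np.abs(c['image'].astype(int)-old)[130:290,300:470].max(2)
print('changed px on machine',(d>60).sum(), env.get_state()['clock'])
if (d>60).sum()<40: print(env.hand_in())
E
```

```text
changed px on machine 1 14.55
the job is handed in; nothing more can be done
None
```

The job is handed in at 14.55 s: the dish stands on the bare deck on the side away from the screen, the hatch popped open and stayed open for about 4 s with the hand clear, and the side camera showed nothing else moved.

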